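Set up a guide strip for the sag check

ROBOT

A 6-joint arm with a two-finger parallel gripper is mounted at the origin on a cart in front of the work surface, level with it; the furniture and walls round the work are solid. World frame = base frame: x ahead of the robot, y to its left, z up, the work surface at z = 0. Lengths are in mm, angles in rad, forces in N, time in s.
With the tool pointing down it reaches from about 275 to 750 mm from the base axis. Payload 10.2 kg.
Tool frame: the origin (TCP) lies on the centre line of the jaws, within the pads' length; the fingertips stand 19 mm ahead of it and the grasp point (between the pads) is the TCP; z points along the fingers, y is the line along which they close (so a half turn about z gives the same grasp; the last joint's range is limited). The gripper opens to 85 mm and grips with 20 to 120 N. Pads are 22 mm wide; open, the fingers measure 114 mm over their backs; the gripper's body (76 mm by 85 mm) begins 54 mm behind the grasp point. The pads swing forward as they close: fully open they stand 13 mm farther back than shut.
Start: joints at [-1.565, 0.313, 1.498, -0, 1.331, -0.223], TCP at [119.061, -511.327, 218.694] pointing down, gripper open.
Joint ranges: [-2.94, 2.94], [-0.97, 2.17], [0.19, 2.56], [-1.23, 4.37], [0.02, 3.11], [-2.88, 2.88]. Speed limits (rad/s): [2.39, 2.39, 3.01, 3.14, 3.14, 3.14].

INTERFACE

Orientations are given as a unit quaternion [w, x, y, z].
In Python, from rig import sense, capture, finish_job, regions_of, mark_of gives the robot as it stands.
- The arm moves only by the tool jog_arm, never from a script. Its argument "series" is text: rows parted by semicolons, each of 7 numbers parted by spaces: the shift along the tool's x, y, z in units of 0.4 m (1.0 is 0.4 m), then the turn, a rotation vector about the tool's x, y, z in units of pi/2 rad (1.0 is pi/2 rad), then the opening, from -1 (shut) to 1 (fully open). A call has 1 to 20 rows; each row is the pose to reach, as a shift and turn from the pose commanded when the call began, along the tool's axes at that moment; what a row does not reach only later rows make up. A row lasts 1/8 s, in which the tool goes at most 62.5 mm and 10.7 degrees, less where a joint would pass 70% of its speed; a pose out of reach is approached as far as the arm can. A call with a number of a shift or a turn outside -1 to 1 is refused whole. A call with a gripper value outside its range is refused whole. The fingers move at their own pace and stop on an object; "grip_force" is the grip in N (left out, the last holds). Time passes only in rows, so rows that repeat a pose let the fingers close. It gives the time, the measured TCP pose, the force, the opening and the grip force at its end, in the units of the state.
- sense(): the state, without advancing time (a new reading comes with each control period).
- capture(name): name is "scene" or "top" or "wrist"; returns a dict with "img" (400x640x3 uint8, red, green, blue), "intrinsics" (3x3 intrinsics, pixels), "dist_coeffs" ([k1, k2, p1, p2, k3] as OpenCV has them; the pictures are not rectified), "R" (3x3) and "t" (3): a world point X has camera coordinates R X + t. Camera axes: x right, y down, z forward; pixel columns grow to the right and rows downward; lengths in mm; the calibration is good to about 2 mm. A picture is of the moment at which its call begins. There is no depth.
- finish_job(): hands the job in; it is judged then, once.
Trained networks look in a picture, given as the dict that the camera call returned (one of the last four; its "shot" number tells which), for a name from the list of things; names that differ only in an ending like _2 or _b are one class to them, and where a whole thing is asked for, a point or a joint stands for the part that bears it (a point fixed in the world has none). Each returns a list of dicts, best first, with "confidence" (0 to 1); they miss things now and then, are a little off and sometimes report something else, mostly with a low value. They report only what shows in the picture. A call takes as long as a camera call. They do not tell look-alikes from the thing itself.
- regions_of(label, picture): "region" (400x640 bool, what is visible of it) and "point" ([row, column] in pixels, amid what is visible of it).
- mark_of(label, picture): "point" ([row, column] in pixels: a listed point, or the origin of a listed thing).
The state is a dict: "time_s": time; "joints": joint angles; "dq": joint speeds; "tau": joint torques, N m; "eef_pos": TCP position; "ee_rot": TCP orientation; "force": force on the tool from outside, world axes, zero at the start; "wrist_torque": the same for the moment, N m; "grip_width": opening from 0.0 (shut) to 1.0 (fully open); "grip_force": force on a finger pad.
Only numpy, scipy, OpenCV 4.12 (cv2) and the standard library are available. Lean on these libraries where they do the work, as an engineer would, in place of code of your own. Each camera call takes 0.05 s, during which the arm holds its last target. There are 200 camera calls.

TASK

Set up the sag check of the plastic guide strip: stand a nylon block squarely on each of the two outlined rectangles of the aluminium base, one on either side of the pin between them. Then lay the strip flat across both blocks, lined up with the base and with its middle over the pin, and finally stand the largest of the three weights that were grouped with the blocks upright on the strip, at its middle. Leave the other two weights of the group where they are.

Things in the scene. Friction and masses are not known exactly. Their poses are not given: they have to be found in the camera images.
- check_base: Fixed aluminium plate 90 x 260 x 10 mm thick, flat on the worktop. Origin: centre of its underside; x along the 90 mm, y along the 260 mm side, z up. A steel pin, 12 mm thick, 18 mm tall, rises from the middle of its top. Two block-sized dark outlines on top, centred at x = 0, y = +72 and -72 mm from the pin; a block's 62 mm side goes along the base's x, its 40 mm side along y.
- block_a: Off-white nylon spacer block, 40 x 62 x 34 mm high, with a small dark hole in its top; origin at the centre of its underside, x along the 40 mm side, y along the 62 mm side, z up. The two blocks are alike and either may go on either marked place.
- block_b: Off-white nylon spacer block, 40 x 62 x 34 mm high, with a small dark hole in its top; origin at the centre of its underside, x along the 40 mm side, y along the 62 mm side, z up. The two blocks are alike and either may go on either marked place.
- strip: Grey plastic guide strip, rigid, 36 x 200 x 8 mm thick, with a dark 8 mm screw hole 12 mm from each end, lying flat; origin at the centre of its underside, x along the 36 mm width, y along the 200 mm length, z up. Can be held across its width at the middle. The tall filling machine stands behind it: carry things drawn back, so that the arm stays clear of it.
- weight_large: The largest of the three turned check weights standing among the blocks (another one far back on the bench is not part of the job), with a round knob on top: steel, 38 mm in diameter, 52 mm tall, about 0.5 kg; origin at the centre of its underside, z up. Can be held round its cylindrical body, about 20 to 30 mm above its foot.
- weight_medium: Check weight of the same form, brass, 28 mm in diameter, 39 mm tall; origin at the centre of its underside. To be left alone.
- weight_small: Check weight of the same form, brass, 22 mm in diameter, 32 mm tall; origin at the centre of its underside. To be left alone.
There are look-alikes about, which are no part of the job. Leave any blue or yellow look-alike of the block_a alone.

How it is judged:
By the outcome, as a careful person would: the job done as asked, in the order asked, and still so for the second after the job is handed in, with the robot touching nothing.
It also fails if it takes over 112 s, if anything falls off the work surface, if the arm or the gripper's body presses on something with over 40 N, if the wrist force passes 120 N, or if a joint passes its speed limit or range.

## Working session

There is one attempt and no reset: what is moved stays moved. The work goes in short steps, Python scripts to look and compute and a tool call to move; the robot and the scene stay as the last step left them, time stands still between calls to the robot, and variables do not carry over. Pictures are saved under pics/ and viewed, at most 14 in all, crops included, and the job is handed in when it is done.

Besides the shell and the picture viewer there is one more tool, called after ">>>" as name(argument=value, ...), one argument or row to a line, values as JSON. jog_arm: Moves the arm, as the interface text tells. Shifts and turns lie within -1 to 1; 1 stands for 0.4 m of shift or pi/2 rad of turn. Its arguments: {"type":"object","properties":{"series":{"type":"string"},"grip_force":{"type":"number"}},"required":["series"]}

```bash
mkdir -p pics; ls; cat > h.py <<'E'
import numpy as np, cv2
from rig import *
def ray(c,px):
    K=np.array(c["intrinsics"]);d=np.array(c["dist_coeffs"],float);R=np.array(c["R"]);t=np.array(c["t"])
    p=np.array(px,float).reshape(-1,1,2)
    u=cv2.undistortPoints(p,K,d)[:,0]
    v=np.c_[u,np.ones(len(u))]@R
    return -R.T@t, v
def at(c,px,z):
    o,v=ray(c,px); return o+v*((z-o[2])/v[:,2])[:,None]
def proj(c,X):
    R=np.array(c["R"]);r=cv2.Rodrigues(R)[0]
    return cv2.projectPoints(np.array(X,float).reshape(-1,3),r,np.array(c["t"],float),np.array(c["intrinsics"]),np.array(c["dist_coeffs"],float))[0][:,0]
def save(c,n,crop=None,s=1):
    im=cv2.cvtColor(np.array(c["img"]),cv2.COLOR_RGB2BGR)
    if crop: im=im[crop[0]:crop[1],crop[2]:crop[3]]
    cv2.imwrite("pics/"+n,cv2.resize(im,None,fx=s,fy=s,interpolation=cv2.INTER_CUBIC))
E
python3 - <<'E'
from h import *
print(sense())
for n in("scene","top","wrist"):
    c=capture(n);save(c,n+"0.png")
    R=np.array(c["R"]);print(n,-R.T@np.array(c["t"]))
E
```

```text
pics
{'time_s': 0.0, 'joints': array([-1.56543994e+00,  3.13475466e-01,  1.49844555e+00, -3.54990334e-05,
        1.33095793e+00, -2.23410152e-01]), 'dq': array([ 0.00180873, -0.00075516,  0.00060916, -0.00065694,  0.00056033,
       -0.00029444]), 'tau': array([ 4.55157738e-05, -4.12265217e+01, -2.59744781e+01, -2.02791716e-04,
        4.19409393e-03,  1.56622001e-06]), 'eef_pos': array([ 119.02986495, -511.05459426,  218.11885674]), 'ee_rot': array([-6.41201129e-04,  9.93464675e-01,  1.14138188e-01,  5.28447652e-05]), 'force': array([ 0.25192395, -0.53186611, -0.3240884 ]), 'wrist_torque': array([-0.05936082, -0.04505883, -0.03312455]), 'grip_force': 0.0, 'grip_width': 0.997382661556632}
scene [-189.04858531  651.39120399  518.57683939]
top [ 342.06523117  237.47385842 1177.33303623]
wrist [ 201.44349455 -491.59852202  373.13140876]
```

View pics/scene0.png

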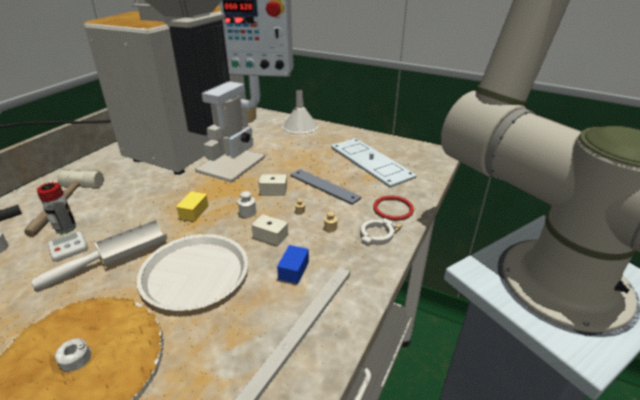

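View pics/top0.png

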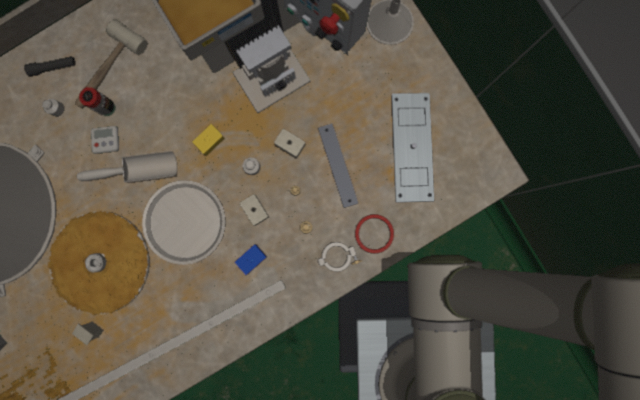

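The top view shows the base with its pin at about (413,147), the blocks at (290,142) and (253,209), and the strip at (338,166). The large weight is at (250,166), the small one at (295,190) and the medium one at (306,228). The blue block at (250,260) and the yellow one at (208,138) are decoys.

```bash
cat >> h.py <<'E'
def rect(c,region,z):
    ys,xs=np.where(region)
    P=at(c,np.c_[xs,ys],z)[:,:2]
    (m,s,a)=cv2.minAreaRect(P.astype(np.float32))
    b=cv2.boxPoints((m,s,a)); e=[b[1]-b[0],b[2]-b[1]]; l=max(e,key=np.linalg.norm)
    return np.round(m,1),np.round(sorted(s),1),np.round(np.degrees(np.arctan2(l[1],l[0]))%180,1)
E
python3 - <<'E'
from h import *
c=capture("top")
Z=dict(check_base=10,block_a=34,strip=8,weight_large=40,weight_medium=30,weight_small=25)
for n,z in Z.items():
    for r in regions_of(n,c)[:6]:
        print(n,round(r["confidence"],2),np.round(r["point"]),*rect(c,r["region"],z),r["region"].sum())
    for r in mark_of(n,c)[:4]:
        print("  mark",round(r["confidence"],2),np.round(r["point"],1),np.round(at(c,[r["point"][::-1]],0 )[0,:2],1))
E
```

```text
check_base 0.79 [149. 415.] [551.3  20.8] [ 93.9 258.8] 179.9 4208
block_a 0.88 [136. 209.] [574.2 496.6] [48.9 60.8] 134.3 550
block_a 0.86 [145. 289.] [561.3 305.7] [45.5 70.9] 57.0 572
block_a 0.75 [210. 250.] [408.8 389.8] [40.  63.8] 30.4 477
block_a 0.59 [259. 254.] [296.3 399.4] [44.3 68.1] 130.9 561
  mark 0.86 [147.8 291.4] [556.1 304.9]
  mark 0.73 [258.8 253.8] [295.7 397.1]
  mark 0.66 [139.5 210.7] [580.8 497.8]
  mark 0.6 [210.5 254.6] [408.8 393.9]
strip 0.72 [166. 338.] [510.2 195.5] [ 35.3 198.4] 17.6 1159
  mark 0.64 [164.3 336.9] [514.3 197.8]
weight_large 0.78 [162. 253.] [508.8 393.6] [35.6 42.7] 44.0 244
weight_large 0.16 [145. 292.] [560.5 305.7] [44.2 67.8] 58.0 534
  mark 0.76 [164.3 253.8] [518.5 394.7]
  mark 0.44 [228.  306.5] [365.3 272.5]
  mark 0.65 [188. 292.] [460.1 304.9]
```

```bash
cat >> h.py <<'E'
from scipy.spatial.transform import Rotation as Ro
def Rt(psi): return Ro.from_euler('z',psi,degrees=True).as_matrix()@np.diag([1.,-1,-1])
def row(pos,psi,cur=None):
    "row from sensed (or given (pos,psi)) pose to world pos, tool down with yaw psi (deg)"
    s=sense(); 
    if cur is None:
        p0=np.array(s["eef_pos"]);q=s["ee_rot"];R0=Ro.from_quat([q[1],q[2],q[3],q[0]]).as_matrix()
    else: p0=np.array(cur[0],float);R0=Rt(cur[1])
    d=R0.T@(np.array(pos,float)-p0)/400
    w=Ro.from_matrix(R0.T@Rt(psi)).as_rotvec()/(np.pi/2)
    return np.round(np.r_[d,w],4).tolist()
def yaw():
    q=sense()["ee_rot"];R0=Ro.from_quat([q[1],q[2],q[3],q[0]]).as_matrix();return np.degrees(np.arctan2(R0[1,0],R0[0,0]))
E
python3 - <<'E'
from h import *
c=capture("wrist");R=np.array(c["R"]);t=np.array(c["t"])
s=sense();q=s["ee_rot"];T=Ro.from_quat([q[1],q[2],q[3],q[0]]).as_matrix();p=s["eef_pos"]
print(T.T@R.T@[0,0,1], T.T@(-R.T@t-p),np.array(c["intrinsics"])[0,0],yaw())
Rc=R@T; tc=t+R@p
for pos,psi in (((400,230,330),57),((370,180,360),30),((400,60,360),30),((400,200,360),0)):
    R2=Rc@Rt(psi).T; c2=dict(c,R=R2,t=tc-R2@np.array(pos))
    print(pos,psi,proj(c2,[[561,305,34],[409,392,34],[510,196,8],[510,394,40],[551,21,10],[421,21,10],[681,21,10]]).round().tolist())
print(row((370,180,360),30))
E
```

```text
[-3.26468568e-01 -2.40333322e-04  9.45208028e-01] [  84.69618288   -0.45110682 -154.90438771] 308.5548408781548 13.108878318069975
(400, 230, 330) 57 [[385.0, 40.0], [254.0, 48.0], [387.0, 129.0], [316.0, -1.0], [459.0, 205.0], [391.0, 244.0], [533.0, 164.0]]
(370, 180, 360) 30 [[305.0, -19.0], [200.0, 52.0], [351.0, 61.0], [228.0, -20.0], [459.0, 97.0], [411.0, 167.0], [512.0, 19.0]]
(400, 60, 360) 30 [[215.0, -47.0], [115.0, 28.0], [272.0, 37.0], [136.0, -47.0], [385.0, 74.0], [341.0, 147.0], [436.0, -9.0]]
(400, 200, 360) 0 [[240.0, 36.0], [191.0, 143.0], [317.0, 74.0], [180.0, 74.0], [433.0, 46.0], [424.0, 133.0], [443.0, -55.0]]
[1.003, -1.541, -0.3533, 0.0, 0.0, -0.1877]
```

>>> jog_arm(
  series="0.68 -0.768 -0.405 0 0 0 1;0.68 -0.768 -0.405 0 0 0 1;0.68 -0.768 -0.405 0 0 0 1;0.68 -0.768 -0.405 0 0 0 1;0.68 -0.768 -0.405 0 0 0 1;0.68 -0.768 -0.405 0 0 0 1;0.68 -0.768 -0.405 0 0 0 1;0.68 -0.768 -0.405 0 0 0 1",
)

```text
time_s: 1.85
eef_pos: [315.5, -147.9, 382.4]
ee_rot: [0.001, 0.993, 0.117, 0.001]
force: [0.3, -1.0, -0.4]
grip_width: 1.001
grip_force: 0.0
```

>>> jog_arm(
  series="0.68 -0.768 0 0 0 0.146 1;0.68 -0.768 0 0 0 0.146 1;0.68 -0.768 0 0 0 0.146 1;0.68 -0.768 0 0 0 0.146 1;0.68 -0.768 0 0 0 0.146 1;0.68 -0.768 0 0 0 0.146 1;0.68 -0.768 0 0 0 0.146 1;0.68 -0.768 0 0 0 0.146 1;0.68 -0.768 0 0 0 0.146 1",
)

```text
time_s: 2.98
eef_pos: [509.7, 209.3, 380.3]
ee_rot: [0.0, 1.0, -0.001, -0.0]
force: [-0.3, -0.7, 0.4]
grip_width: 1.004
grip_force: 0.0
```

```bash
python3 - <<'E'
from h import *
s=sense();print(s["time_s"],s["eef_pos"],yaw(),s["joints"])
c=capture("wrist");save(c,"w1.png")
Z=dict(check_base=10,block_a=34,strip=8,weight_large=40)
for n,z in Z.items():
    for r in regions_of(n,c)[:4]:
        print(n,round(r["confidence"],2),np.round(r["point"]),*rect(c,r["region"],z),r["region"].sum())
E
```

```text
2.975 [509.69235303 209.28523389 380.30860353] -0.08853169726806921 [ 1.77136847e-01  3.26150882e-01  1.06878532e+00 -3.92417849e-04
  1.74747844e+00  1.74940933e+00]
check_base 0.68 [111. 427.] [552.9  20.8] [ 94.4 259.8] 179.9 8797
block_a 0.94 [112. 255.] [565.6 306.5] [44.7 65.5] 56.2 1164
block_a 0.93 [102. 134.] [577.9 491.1] [51.6 74. ] 130.1 1447
block_a 0.8 [202. 209.] [415.9 387.7] [55.2 64.8] 31.7 1076
block_a 0.79 [253. 216.] [306.7 397. ] [42.3 82.2] 131.1 618
strip 0.88 [140. 318.] [513.8 197.7] [ 36.5 198.1] 16.9 2415
weight_large 0.87 [143. 198.] [516.6 391.5] [36.  46.9] 115.0 551
```

View pics/w1.png

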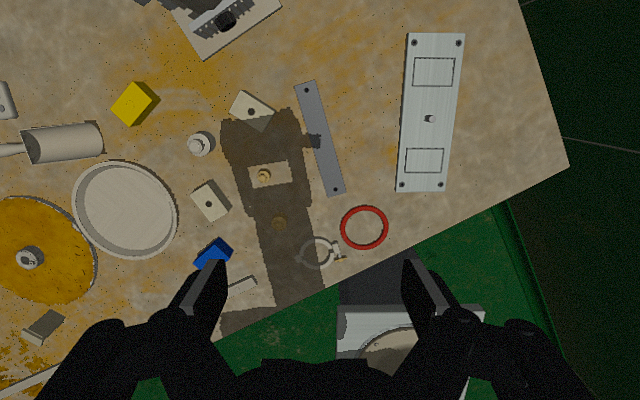

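The wrist view shows the base outlines at about (433,71) and (424,160) with the pin at (429,119). The block holes are at (251,112) and (208,204), and the strip's centre is at (319,138).

```bash
cat >> h.py <<'E'
def outlines(c,z=10,region=None):
    g=cv2.cvtColor(np.array(c["img"]),cv2.COLOR_RGB2GRAY)
    m=region.astype(np.uint8)
    m=cv2.erode(cv2.morphologyEx(m,cv2.MORPH_CLOSE,np.ones((9,9))),np.ones((3,3)))
    g4=cv2.resize(g,None,fx=4,fy=4,interpolation=cv2.INTER_CUBIC);m4=cv2.resize(m,None,fx=4,fy=4,interpolation=0)
    d=((g4<cv2.blur(g4,(61,61)).astype(int)-18)&(m4>0)).astype(np.uint8)
    out=[]
    for k in cv2.findContours(d,cv2.RETR_EXTERNAL,cv2.CHAIN_APPROX_NONE)[0]:
        P=at(c,(k[:,0]+.5)/4-.5,z)[:,:2].astype(np.float32)
        m_,s,a=cv2.minAreaRect(P)
        if 2<max(s)<120: out.append((np.round(m_,1),np.round(s,1),round(a,1)))
    return out
E
python3 - <<'E'
from h import *
for n in("wrist","top"):
    c=capture(n)
    print(n)
    for o in outlines(c,10,regions_of("check_base",c)[0]["region"]): print("base",*o)
    for r in regions_of("block_a",c)[:4]:
        for o in outlines(c,34,r["region"]): print(np.round(r["point"]),*o)
    for o in outlines(c,8,regions_of("strip",c)[0]["region"]): print("strip",*o)
E
```

```text
wrist
base [435.4  64.1] [7.  0.9] 4.7
base [438.  -15.4] [10.   9.9] 7.2
base [438.4  54. ] [10.6 10.2] 89.9
base [452.7  63.7] [12.8  0.9] 4.7
base [475.2  63.6] [17.8  1.3] 4.7
base [481.3  19.2] [68.  45.6] 90.0
base [497.8  63.8] [14.3  1.3] 4.8
base [511.5  63.6] [7.3 0.4] 4.8
base [533.2  63.5] [14.2  0.8] 4.8
base [553.3  20.5] [12.6 12.6] 77.9
base [576.3  64.1] [8.3 0.8] 0.2
base [593.  64.] [3.1 0. ] 4.8
base [625.   19.3] [45.  67.6] 0.4
base [647.1  65. ] [43.5  2.3] 0.4
base [667.7 -15.5] [9.8 9.9] 67.4
base [667.9  53.9] [9.6 9.4] 50.3
base [674.6  64.2] [5.7 0.4] 4.7
[249. 216.] [306.5 397.2] [39.2 78.1] 40.6
[202. 212.] [410.8 393.4] [12.1 11.6] 63.6
[202. 212.] [439.3 406.4] [2.8 1.3] 89.8
[202. 212.] [441.6 403.2] [0.8 2. ] 25.7
[202. 212.] [426.9 371.6] [58.5 13.3] 30.8
[112. 253.] [553.7 298.3] [ 6.7 46.9] 11.6
[112. 253.] [565.2 308.7] [10.9 11.5] 50.7
[112. 253.] [592.8 312.5] [18.2  2.8] 56.5
[102. 134.] [572.8 504.1] [1.6 2.3] 22.6
[102. 134.] [576.  475.4] [40.4 69.5] 75.9Traceback (most recent call last):
  File "<stdin>", line 8, in <module>
IndexError: list index out of range
```

```bash
python3 - <<'E'
from h import *
a=capture("top");b=capture("scene")
for pa,pb in (((250,82),(207,103)),((288,60),(243,97))):
    o,v=ray(a,pa);p,w=ray(b,pb);v=v[0]/np.linalg.norm(v);w=w[0]/np.linalg.norm(w)
    s=np.linalg.lstsq(np.c_[v,-w],p-o,rcond=None)[0];print(o+v*s[0],p+w*s[1])
for p in((270,108),(308,82),(250,82)): print(at(a,[p],0).round(),at(a,[p],150).round())
save(b,"press.png",(60,200,120,340),3.5)
E
```

```text
[655.76277369 374.7006271  198.69445551] [667.97925109 406.78839875 207.10979935]
[703.22102481 298.40401531 188.34015708] [706.87295248 306.15808279 190.15146575]
[[654. 355.   0.]] [[614. 340. 150.]]
[[716. 263.   0.]] [[668. 259. 150.]]
[[719. 403.   0.]] [[671. 382. 150.]]
```

View pics/press.png

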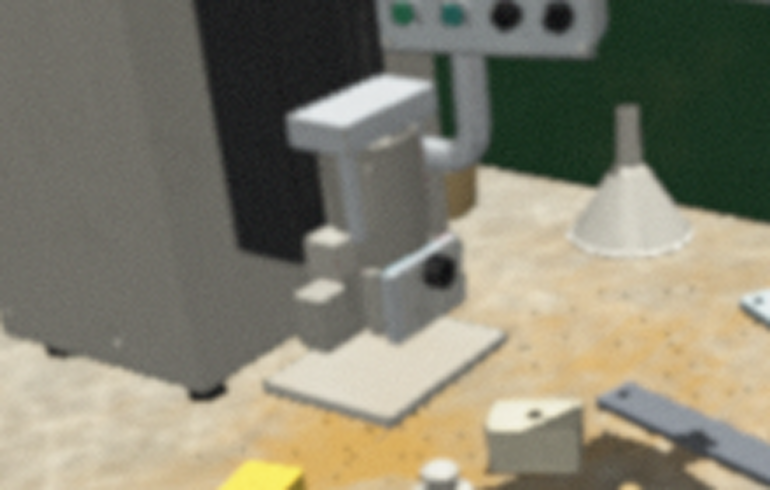

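The press head, at z≈195 with its front edge at x≥660, is close behind block 1. I'll grip that block across its 62 mm side, so the camera bracket faces away from the press.

>>> jog_arm(
  series="0.03 -0.1 0.2 0 0 -0.9 1;0.03 -0.1 0.2 0 0 -0.9 1;0.03 -0.1 0.2 0 0 -0.9 1;0.03 -0.1 0.2 0 0 -0.9 1;0.03 -0.1 0.2 0 0 -0.9 1;0.03 -0.1 0.2 0 0 -0.9 1;0.03 -0.1 0.2 0 0 -0.9 1;0.03 -0.1 0.2 0 0 -0.9 1;0.03 -0.1 0.2 0 0 -0.9 1",
)

```text
time_s: 4.65
eef_pos: [521.5, 250.5, 300.7]
ee_rot: [0.0, 0.761, 0.649, -0.0]
force: [1.1, -0.3, -1.0]
grip_width: 1.004
grip_force: 0.0
```

```bash
python3 - <<'E'
from h import *
print(yaw(),sense()["eef_pos"],row((565,308.5,130),146.4))
E
```

```text
80.91971945508152 [521.52296907 250.47605908 300.69455005] [0.1604, 0.0844, 0.4267, -0.0, 0.0, -0.7276]
```

>>> jog_arm(
  series="0.16 0.0845 0.427 0 0 -0.7275 1;0.16 0.0845 0.427 0 0 -0.7275 1;0.16 0.0845 0.427 0 0 -0.7275 1;0.16 0.0845 0.427 0 0 -0.7275 1;0.16 0.0845 0.427 0 0 -0.7275 1;0.16 0.0845 0.427 0 0 -0.7275 1;0.16 0.0845 0.427 0 0 -0.7275 1;0.16 0.0845 0.427 0 0 -0.7275 1",
)

```text
time_s: 5.65
eef_pos: [565.0, 308.3, 129.9]
ee_rot: [-0.0, 0.291, 0.957, -0.0]
force: [0.9, 0.5, 0.3]
grip_width: 0.998
grip_force: 0.0
```

```bash
python3 - <<'E'
from h import *
print(yaw(),sense()["eef_pos"])
c=capture("wrist");save(c,"w2.png")
for r in regions_of("block_a",c)[:3]:
    print(r["confidence"],rect(c,r["region"],34))
    for o in outlines(c,34,r["region"]): print(np.round(r["point"]),*o)
E
```

```text
146.20338866725575 [564.97583883 308.32838097 129.87920068]
0.85 (array([572.5, 493.1]), array([56. , 65.4]), np.float32(132.3))
[ 76. 517.] [545.  484.6] [ 2.  17.6] 41.8
[ 76. 517.] [540.6 498.9] [3.1 0.7] 70.6
[ 76. 517.] [570.6 476.8] [44.  71.1] 74.2
0.68 (array([560.8, 310.9]), array([46.5, 61.7]), np.float32(56.2))
[189. 312.] [581.3 301.4] [4.4 0.7] 56.1
[189. 312.] [569.6 290.6] [21.7  7.2] 16.7
[189. 312.] [564.7 308.7] [10.9 11.3] 56.1
[189. 312.] [550.9 287.1] [15.5  7.9] 23.9
0.55 (array([444.4, 384.8]), array([ 8.4, 22.8]), np.float32(56.1))
[  6. 312.] [447.4 394.5] [1.7 4. ] 16.3
```

View pics/w2.png

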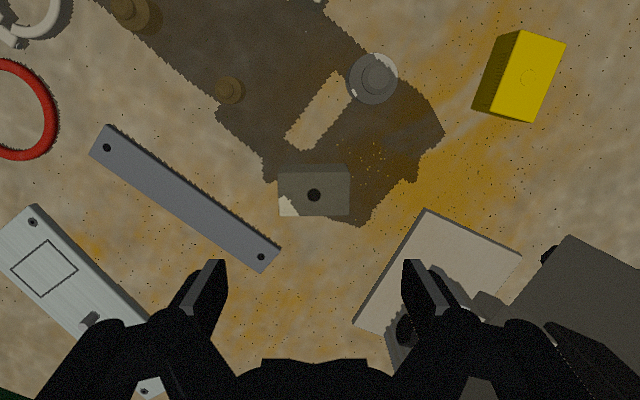

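The block sits midway between the fingers, with its hole at (314,195). The strip end and the press plate are both clear, so I'm descending.

>>> jog_arm(
  series="0 0 0.12 0 0 0 1;0 0 0.2 0 0 0 1;0 0 0.24 0 0 0 1;0 0 0.26 0 0 0 1;0 0 0.267 0 0 0 1;0 0 0.267 0 0 0 1;0 0 0.267 0 0 0 0;0 0 0.267 0 0 0 0;0 0 0.267 0 0 0 -0.5;0 0 0.267 0 0 0 -0.5;0 0 0.267 0 0 0 -0.5;0 0 0.267 0 0 0 -0.5",
  grip_force=45,
)

```text
time_s: 7.25
eef_pos: [565.0, 308.3, 23.1]
ee_rot: [-0.0, 0.289, 0.957, 0.0]
force: [0.1, 1.0, 0.3]
grip_width: 0.248
grip_force: 0.0
```

```bash
python3 - <<'E'
from h import *
c=capture("wrist");save(c,"w3.png")
print(sense()["grip_width"])
E
```

```text
0.25076479152723335
```

View pics/w3.png

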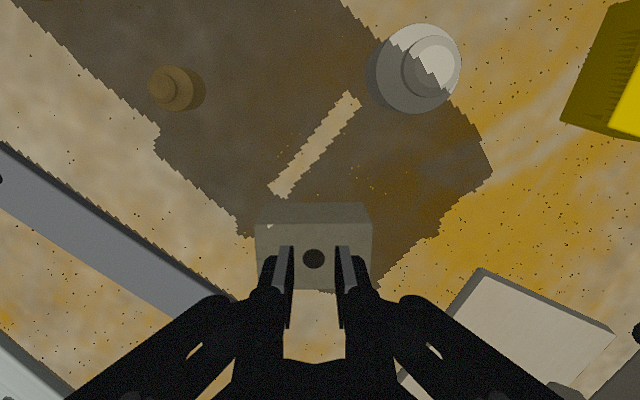

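```bash
python3 - <<'E'
from h import *
c=capture("wrist");s=sense();p=s["eef_pos"];T=Rt(yaw())
for z in(-19,-10,0,10,19,40):print(z,proj(c,[p+T@[0,10,z],p+T@[0,-10,z]]).round().tolist())
R=np.array(c["R"]);print(T.T@(-R.T@c["t"]-p))
print(rect(c,regions_of("block_a",c)[0]["region"],34))
t=capture("top")
print(s["force"],s["joints"])
save(t,"t2.png",(80,200,230,430),3.5)
E
```

```text
-19 [[333.0, 267.0], [293.0, 268.0]]
-10 [[332.0, 258.0], [294.0, 258.0]]
0 [[331.0, 249.0], [295.0, 249.0]]
10 [[330.0, 241.0], [296.0, 241.0]]
19 [[329.0, 235.0], [297.0, 235.0]]
40 [[328.0, 221.0], [299.0, 221.0]]
[  84.44603696    0.57370273 -154.91586416]
(array([559.2, 312.2]), array([51.7, 61.3]), np.float32(57.5))
[ 1.21279319 -0.08486313 -0.68148228] [ 3.17874117e-01  7.65802403e-01  1.31072316e+00 -1.67258359e-05
  1.06508276e+00 -6.67231313e-01]
```

View pics/t2.png

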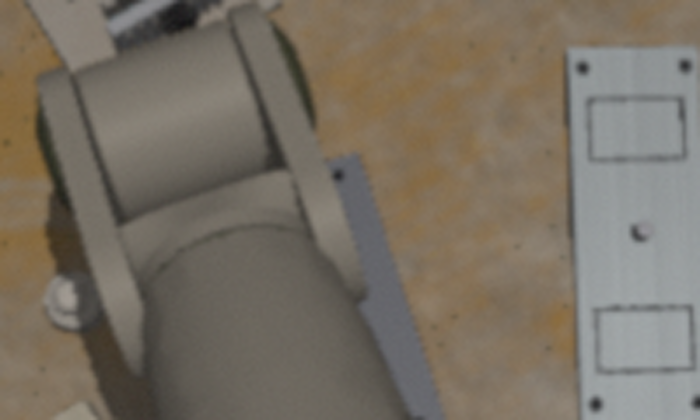

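The fingers closed over the block without touching it. The tips appear nearer the camera than stated (2.1 px/mm, against 1.77 px/mm at the TCP), so they stand roughly 40 mm farther back. I'll reopen and descend in small steps while watching the force.

>>> jog_arm(
  series="0 0 0 0 0 0 1;0 0 0 0 0 0 1;0 0 0 0 0 0 1;0 0 0 0 0 0 1;0 0 0 0 0 0 1;0 0 0.01 0 0 0 1;0 0 0.02 0 0 0 1;0 0 0.03 0 0 0 1;0 0 0.03 0 0 0 1",
)

```text
time_s: 8.57
eef_pos: [564.8, 308.3, 10.6]
ee_rot: [-0.0, 0.289, 0.957, -0.0]
force: [0.3, 0.4, 0.7]
grip_width: 1.001
grip_force: 0.0
```

>>> jog_arm(
  series="0 0 0.01 0 0 0 1;0 0 0.02 0 0 0 1;0 0 0.02 0 0 0 1",
)

```text
time_s: 8.95
eef_pos: [564.7, 308.3, 2.6]
ee_rot: [-0.0, 0.289, 0.957, -0.0]
force: [-0.5, 0.8, 0.6]
grip_width: 0.998
grip_force: 0.0
```

>>> jog_arm(
  series="0 0 0.01 0 0 0 1;0 0 0.02 0 0 0 1;0 0 0.02 0 0 0 1",
)

```text
time_s: 9.32
eef_pos: [564.8, 308.3, -5.4]
ee_rot: [-0.0, 0.289, 0.957, -0.0]
force: [-0.1, 0.5, -0.0]
grip_width: 1.001
grip_force: 0.0
```

>>> jog_arm(
  series="0 0 0.01 0 0 0 1;0 0 0.02 0 0 0 1;0 0 0.03 0 0 0 1;0 0 0.03 0 0 0 1",
)

```text
time_s: 9.82
eef_pos: [564.8, 308.3, -17.3]
ee_rot: [-0.0, 0.289, 0.957, -0.0]
force: [0.5, 0.2, -0.8]
grip_width: 1.003
grip_force: 0.0
```

>>> jog_arm(
  series="0 0 0 0 0 0 0.3;0 0 0 0 0 0 0.3;0 0 0 0 0 0 0.3;0 0 0 0 0 0 0.3;0 0 0 0 0 0 0.3;0 0 0 0 0 0 0.3",
)

```text
time_s: 10.58
eef_pos: [565.2, 308.4, -16.6]
ee_rot: [0.0, 0.289, 0.957, 0.0]
force: [-0.7, -0.8, 5.4]
grip_width: 0.721
grip_force: 50.1
```

Gripped: 61.3 mm opening matches the block's 62 mm side. The true tip offset is about 28 mm short of the stated value. Lifting now.

>>> jog_arm(
  series="0 0 -0.08 0 0 0 0.3;0 0 -0.2 0 0 0 0.3;0 0 -0.27 0 0 0 0.3;0.1 0 -0.27 0 0 0 0.3;0.1 0 -0.27 0 0 0 0.3",
  grip_force=60,
)

```text
time_s: 11.2
eef_pos: [529.6, 331.5, 90.7]
ee_rot: [-0.001, 0.288, 0.958, -0.0]
force: [-0.5, -1.0, -0.8]
grip_width: 0.719
grip_force: 66.3
```

```bash
python3 - <<'E'
from h import *
s=sense();print(yaw(),s["eef_pos"],s["grip_width"],s["grip_force"],row((625.2,19.3,60),180),row((560,160,90),180))
E
```

```text
146.57516982748754 [529.60958733 331.51240283  90.68564939] 0.7186378914978965 66.2591278553009 [-0.6295, -0.5197, 0.0766, -0.0006, -0.0011, -0.3714] [-0.2996, -0.316, 0.0017, -0.0006, -0.0011, -0.3714]
```

>>> jog_arm(
  series="-0.3 -0.316 0 0 0 -0.373 0.3;-0.3 -0.316 0 0 0 -0.373 0.3;-0.3 -0.316 0 0 0 -0.373 0.3;-0.63 -0.52 0 0 0 -0.373 0.3;-0.63 -0.52 0 0 0 -0.373 0.3;-0.63 -0.52 0.03 0 0 -0.373 0.3;-0.63 -0.52 0.076 0 0 -0.373 0.3;-0.63 -0.52 0.076 0 0 -0.373 0.3;-0.63 -0.52 0.076 0 0 -0.373 0.3;-0.63 -0.52 0.076 0 0 -0.373 0.3",
)

```text
time_s: 12.45
eef_pos: [626.9, 18.6, 61.5]
ee_rot: [0.001, -0.001, 1.0, -0.0]
force: [-0.1, 0.1, -1.0]
grip_width: 0.716
grip_force: 66.2
```

```bash
python3 - <<'E'
from h import *
s=sense();print(yaw(),s["eef_pos"],s["grip_width"],row((625,19.3,-6),180))
c=capture("wrist");save(c,"w4.png")
r=regions_of("check_base",c)
if r:
  for o in outlines(c,10,r[0]["region"]): print(*o)
E
```

```text
-179.9190745695628 [626.86608617  18.55946342  61.47272007] 0.7159519048608325 [0.0049, 0.0019, 0.1687, -0.0001, 0.0007, 0.0009]
[620.3  13.3] [35.5 77.4] 0.0
[564.9  61.5] [2.6 2.3] 3.8
[574.2  51.1] [28.5 26.4] 81.2
[554.5  14.3] [  8.2 100.5] 73.5
[495.3  37.6] [ 5.3 17.6] 11.6
[497.4  18.8] [12.5 66. ] 0.0
```

View pics/w4.png

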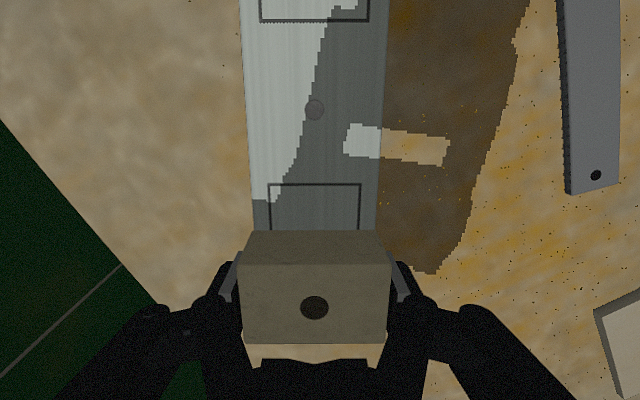

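```bash
python3 - <<'E'
from h import *
c=capture("wrist")
print(at(c,[(314.3,307)],112.5),at(c,[(268,184),(361,184),(314.5,184)],10),at(c,[(314,109)],28))
s=sense();print(s["eef_pos"],row((625,19.3,-6),180))
E
```

```text
[[625.66803159  18.89317529 112.5       ]] [[603.95522698 -13.27508843  10.        ]
 [603.96830674  51.54445408  10.        ]
 [603.97045675  19.13489686  10.        ]] [[552.57898689  18.79256184  28.        ]]
[626.80258754  18.18326904  61.19142578] [0.0046, 0.0028, 0.168, -0.0001, 0.0005, 0.0005]
```

>>> jog_arm(
  series="0.002 0.001 0.08 0 0 0 0.3;0.002 0.001 0.14 0 0 0 0.3;0.002 0.001 0.155 0 0 0 0.3;0.002 0.001 0.164 0 0 0 0.3;0.002 0.001 0.168 0 0 0 0.3;0.002 0.001 0.168 0 0 0 0.3",
)

```text
time_s: 13.35
eef_pos: [626.2, 18.2, -5.9]
ee_rot: [0.0, -0.0, 1.0, -0.0]
force: [-1.9, -0.6, -0.8]
grip_width: 0.719
grip_force: 66.3
```

>>> jog_arm(
  series="0 0 0.0025 0 0 0 0.3;0 0 0.0025 0 0 0 0.3",
)

```text
time_s: 13.6
eef_pos: [626.3, 18.2, -6.5]
ee_rot: [0.001, -0.0, 1.0, -0.0]
force: [-2.9, 0.4, 5.6]
grip_width: 0.719
grip_force: 67.0
```

Contact at 5.6 N. Releasing gently.

>>> jog_arm(
  series="0 0 0 0 0 0 0.6;0 0 0 0 0 0 0.7;0 0 0 0 0 0 0.85;0 0 0 0 0 0 0.9;0 0 -0.04 0 0 0 1;0 0 -0.15 0 0 0 1;0 0 -0.25 0 0 0 1;0 0 -0.25 0 0 0 1",
)

```text
time_s: 14.6
eef_pos: [627.7, 18.0, 97.1]
ee_rot: [0.004, -0.0, 1.0, -0.001]
force: [0.5, 0.2, -0.3]
grip_width: 1.0
grip_force: 0.0
```

```bash
python3 - <<'E'
from h import *
s=sense();print(yaw(),s["eef_pos"],s["joints"])
c=capture("wrist");save(c,"w5.png")
for r in regions_of("block_a",c)[:3]:
    print(r["confidence"],rect(c,r["region"],44))
    for o in outlines(c,44,r["region"]): print(np.round(r["point"]),*o)
for psi in (120.8,30.8): print(row((430,385,200),psi))
E
```

```text
-179.9774394374086 [627.74803081  18.00227542  97.07437403] [-1.57597657e-01  6.41625362e-01  1.32129891e+00  7.19578876e-06
  1.17106367e+00 -1.72878605e+00]
0.6 (array([621.2,  18. ]), array([48.4, 62.5]), np.float32(89.9))
[203. 313.] [644.3  28.6] [7.6 1.2] 90.0
[203. 313.] [638.9  -3.5] [32.6 11.9] 50.2
[203. 313.] [625.8  18.5] [11.2 10.7] 90.0
[203. 313.] [611.8  -4.8] [2.1 9.7] 76.7
[203. 313.] [601.7  -5.9] [ 7.1 13.5] 51.4
0.52 (array([577.3,  19. ]), array([ 77.5, 170.2]), np.float32(180.0))
[ 99. 316.] [649.8  49.2] [8.  7.9] 26.5
[ 99. 316.] [647.6  35.7] [16.9  3.3] 89.9
[ 99. 316.] [647.7  13.6] [13.6  3.5] 90.0
[ 99. 316.] [650.  -10.8] [8.2 8.2] 0.8
[ 99. 316.] [624.  -15.9] [5.6 3.9] 86.7
[ 99. 316.] [610.6 -15.9] [5.5 8.4] 87.2
[ 99. 316.] [597.  19.] [56.5  5.9] 89.5
[ 99. 316.] [592.2   4.6] [2.1 1.2] 89.9
[ 99. 316.] [584.2 -19.1] [0.2 2.2] 86.6
[ 99. 316.] [570.   42.7] [29.  14.1] 29.3
[ 99. 316.] [554.3  49.5] [14.1  3.1] 74.0
[ 99. 316.] [506.4 -19.1] [0.  2.1] 86.6
[ 99. 316.] [500.2  36.6] [ 4.3 12.6] 17.5
[ 99. 316.] [498.4 -19.1] [0.1 2.9] 86.6
[ 99. 316.] [541.8  18.8] [56.8 99.3] 89.9
[0.4892, 0.9171, -0.2679, 0.0001, 0.0004, 0.6579]
[0.4892, 0.9171, -0.2679, 0.0005, 0.0003, 1.6579]
```

View pics/w5.png

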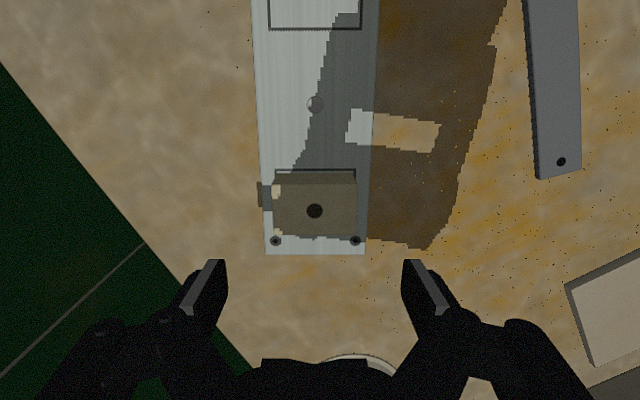

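The first block is on the far outline, square, with its hole at (314,211), within about 1 mm. Next is block 2 at (411,393).

>>> jog_arm(
  series="0.2 0.3 -0.1 0 0 0.658 1;0.2 0.3 -0.1 0 0 0.658 1;0.2 0.3 -0.1 0 0 0.658 1;0.542 0.938 -0.05 0 0 0.658 1;0.542 0.938 -0.05 0 0 0.658 1;0.542 0.938 -0.05 0 0 0.658 1;0.542 0.938 0.04 0 0 0.658 1;0.542 0.938 0.04 0 0 0.658 1;0.542 0.938 0.04 0 0 0.658 1;0.542 0.938 0.04 0 0 0.658 1",
)

```text
time_s: 15.95
eef_pos: [409.0, 392.9, 76.1]
ee_rot: [-0.0, 0.494, 0.87, -0.001]
force: [0.4, -0.1, 0.2]
grip_width: 0.998
grip_force: 0.0
```

```bash
python3 - <<'E'
from h import *
s=sense();print(yaw(),s["eef_pos"])
c=capture("wrist");save(c,"w6.png")
for r in regions_of("block_a",c)[:3]:
    print(r["confidence"],rect(c,r["region"],34))
    for o in outlines(c,34,r["region"]): print(np.round(r["point"]),*o)
E
```

```text
120.80446449913649 [408.9985547  392.92811558  76.05118293]
0.91 (array([564.5, 496.9]), array([62.1, 74.2]), np.float32(132.7))
[202. 579.] [572.  500.6] [3.8 0.8] 80.3
[202. 579.] [538.8 483.4] [ 7.  57.7] 46.8
[202. 579.] [558.8 496.2] [33.3 70.3] 10.8
0.72 (array([407.1, 397.4]), array([49.7, 62.1]), np.float32(30.9))
[215. 315.] [411.8 373.1] [10.   0.4] 30.8
[215. 315.] [431.5 385. ] [20.2  1.5] 31.4
[215. 315.] [419.5 378.3] [5.5 1.4] 30.7
[215. 315.] [443.1 393. ] [6.  2.4] 63.1
[215. 315.] [398.7 366.4] [17.6  6.9] 2.8
[215. 315.] [386.  373.6] [0.8 2.7] 46.7
[215. 315.] [410.3 393.4] [11.3 10.9] 30.7
0.59 (array([300.7, 406.5]), array([49.9, 61.6]), np.float32(131.3))
[118. 173.] [303.4 369.4] [2.7 1.1] 36.8
[118. 173.] [305.9 371.3] [2.  0.4] 55.7
[118. 173.] [333.2 400.1] [2.8 1.3] 62.8
[118. 173.] [285.3 388.1] [1.  2.3] 57.8
[118. 173.] [283.4 390.5] [1.1 3.1] 38.2
[118. 173.] [267.8 409. ] [1.  2.3] 40.7
[118. 173.] [265.5 412.9] [4.6 3.4] 66.3
[118. 173.] [305.5 437.3] [1.  4.2] 41.1
[118. 173.] [301.3 440.5] [1.6 5.1] 87.3
[118. 173.] [295.7 438.9] [3.3 0.7] 39.4
[118. 173.] [286.  432.2] [19.9  2.6] 40.7
```

>>> jog_arm(
  series="0 0.0035 0.1 0 0 0 1;0 0.0035 0.18 0 0 0 1;0 0.0035 0.22 0 0 0 1;0 0.0035 0.229 0 0 0 1;0 0.0035 0.229 0 0 0 0.3;0 0.0035 0.229 0 0 0 0.3;0 0.0035 0.229 0 0 0 0.3;0 0.0035 0.229 0 0 0 0.3;0 0.0035 0.229 0 0 0 0.3;0 0.0035 0.229 0 0 0 0.3",
)

```text
time_s: 17.3
eef_pos: [411.0, 394.5, -13.7]
ee_rot: [0.001, 0.494, 0.869, 0.001]
force: [-0.2, -1.3, 7.1]
grip_width: 0.711
grip_force: 66.0
```

>>> jog_arm(
  series="0 0 -0.08 0 0 0 0.3;0 0 -0.2 0 0 0 0.3;0 0 -0.28 0 0 0 0.3;0 0 -0.28 0 0 0 0.3;0 0 -0.28 0 0 0 0.3",
)

```text
time_s: 17.92
eef_pos: [409.6, 393.7, 95.8]
ee_rot: [-0.0, 0.494, 0.869, -0.001]
force: [-0.8, -0.6, -2.8]
grip_width: 0.715
grip_force: 65.7
```

```bash
python3 - <<'E'
from h import *
s=sense();print(yaw(),s["eef_pos"],s["grip_width"],s["force"],row((482,19,70),180))
E
```

```text
120.79499338563578 [409.6189376  393.73330147  95.82710205] 0.7145145053621085 [-0.75562238 -0.63223368 -2.76986405] [-0.8974, -0.3241, 0.0652, -0.001, -0.0006, -0.6578]
```

>>> jog_arm(
  series="-0.3 -0.11 0 0 0 -0.658 0.3;-0.3 -0.11 0 0 0 -0.658 0.3;-0.5 -0.18 0 0 0 -0.658 0.3;-0.65 -0.24 0 0 0 -0.658 0.3;-0.9 -0.324 0 0 0 -0.658 0.3;-0.9 -0.324 0.03 0 0 -0.658 0.3;-0.9 -0.324 0.064 0 0 -0.658 0.3;-0.9 -0.324 0.064 0 0 -0.658 0.3;-0.9 -0.324 0.064 0 0 -0.658 0.3;-0.9 -0.324 0.064 0 0 -0.658 0.3",
)

```text
time_s: 19.18
eef_pos: [482.9, 19.5, 71.2]
ee_rot: [-0.0, -0.001, 1.0, 0.0]
force: [0.3, 0.3, -0.3]
grip_width: 0.717
grip_force: 65.7
```

```bash
python3 - <<'E'
from h import *
s=sense();p=s["eef_pos"];print(yaw(),p,s["force"])
c=capture("wrist");save(c,"w7.png",(150,400,160,480),2)
g=cv2.cvtColor(np.array(c["img"]),cv2.COLOR_RGB2GRAY)
q=proj(c,[p+[0,0,49.5]])[0];print(q)
x,y=q.astype(int);sub=g[y-25:y+25,x-30:x+30];thr=np.percentile(sub,50)*.55
m=(sub<thr).astype(np.uint8)
n,l,st,ce=cv2.connectedComponentsWithStats(m)
for i in range(1,n):
    if st[i,4]>60: print(st[i],at(c,[ce[i]+[x-30,y-25]],p[2]+49.5))
E
```

```text
-179.90596285146387 [482.9287608   19.51842651  71.21782207] [ 0.3200178   0.26710896 -0.33887538]
[312.89689455 306.45208102]
[ 19  13  27  24 500] [[482.4263911   19.96325172 120.71782207]]
```

>>> jog_arm(
  series="0.003 -0.002 0.08 0 0 0 0.3;0.003 -0.002 0.15 0 0 0 0.3;0.003 -0.002 0.175 0 0 0 0.3;0.003 -0.002 0.184 0 0 0 0.3;0.003 -0.002 0.187 0 0 0 0.3;0.003 -0.002 0.187 0 0 0 0.3",
)

```text
time_s: 19.98
eef_pos: [482.4, 17.7, -2.9]
ee_rot: [0.001, -0.0, 1.0, -0.0]
force: [-0.2, -0.1, -2.0]
grip_width: 0.715
grip_force: 65.9
```

>>> jog_arm(
  series="0 0 0.0025 0 0 0 0.3;0 0 0.0025 0 0 0 0.3",
)

```text
time_s: 20.23
eef_pos: [482.4, 17.6, -3.7]
ee_rot: [0.001, -0.0, 1.0, -0.0]
force: [-1.2, 0.1, 5.7]
grip_width: 0.716
grip_force: 66.6
```

>>> jog_arm(
  series="0 0 0.002 0 0 0 0.3;0 0 0.002 0 0 0 0.3",
)

```text
time_s: 20.48
eef_pos: [482.4, 17.6, -3.8]
ee_rot: [0.001, -0.0, 1.0, -0.0]
force: [-6.4, 0.4, 17.7]
grip_width: 0.716
grip_force: 68.2
```

>>> jog_arm(
  series="0 0 -0.002 0 0 0 0.3;0 0 -0.002 0 0 0 0.6;0 0 -0.002 0 0 0 0.7;0 0 -0.002 0 0 0 0.85;0 0 -0.002 0 0 0 0.9;0 0 -0.04 0 0 0 1;0 0 -0.15 0 0 0 1;0 0 -0.3 0 0 0 1;0 0 -0.3 0 0 0 1;0 0 -0.3 0 0 0 1",
)

```text
time_s: 21.72
eef_pos: [481.7, 17.7, 114.9]
ee_rot: [0.0, -0.0, 1.0, -0.0]
force: [-0.0, -0.6, -0.5]
grip_width: 1.004
grip_force: 0.0
```

```bash
python3 - <<'E'
from h import *
s=sense();print(yaw(),s["eef_pos"])
c=capture("wrist");save(c,"w8.png")
for r in regions_of("block_a",c)[:3]:
    print(r["confidence"],rect(c,r["region"],44))
    for o in outlines(c,44,r["region"]):
        if 9<o[1][0]<13: print(np.round(r["point"]),*o)
for r in regions_of("strip",c)[:2]: print(r["confidence"],rect(c,r["region"],8))
print(proj(c,[[481.3,19.2,44],[503,-13,10],[503,51,10]]))
E
```

```text
-179.98351652559768 [481.65504773  17.74557894 114.88006825]
0.91 (array([611.5,  18.9]), array([61.1, 63.3]), np.float32(178.4))
[337. 314.] [625.8  18.4] [11.6 11.3] 89.9
0.66 (array([478.7,  17.8]), array([47.1, 61.5]), np.float32(89.9))
[201. 311.] [483.2  18.1] [11.2 11.1] 89.9
0.62 (array([512.3, 194.1]), array([ 39.7, 201.4]), np.float32(16.5))
0.44 (array([455.2, 298.7]), array([21.8, 39.2]), np.float32(78.0))
[[315.21684214 204.55181281]
 [279.596704   213.96771235]
 [350.07986024 213.90207542]]
```

View pics/w8.png

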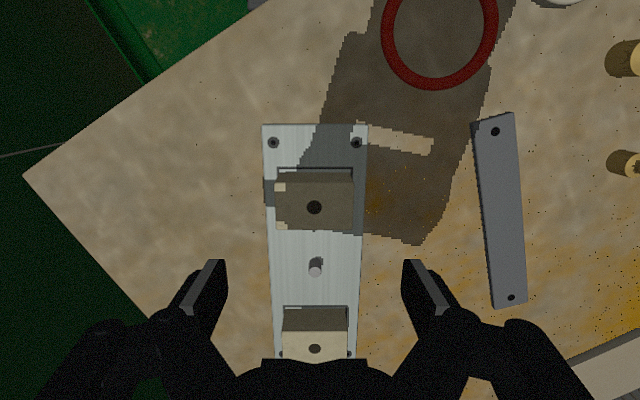

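```bash
python3 - <<'E'
from h import *
c=capture("wrist")
for r in regions_of("check_base",c)[:1]:
    for o in outlines(c,10,r["region"]):
        if 6<o[1][0]<14: print(*o)
print(at(c,[(273,142),(356,142)],10),at(c,[(315,260)],28))
g=cv2.cvtColor(np.array(c["img"]),cv2.COLOR_RGB2GRAY)
print("img cols", [int(v) for v in g[176,268:365]])
print("rows",[int(v) for v in g[160:182,330]])
E
```

```text
[667.6 -19.1] [7.2 2.6] 8.0
[666.3  56.7] [6.9 3.8] 2.2
[492.9 -21.9] [6.1 5.7] 87.0
[473.7 -21.9] [7.6 7.5] 87.5
[438.   53.3] [9.2 9.3] 0.3
[438.  -16.2] [9.5 9.7] 60.0
[[437.14526472 -15.9201637   10.        ]
 [437.22435323  53.53160527  10.        ]] [[538.80447188  19.16055174  28.        ]]
img cols [154, 156, 151, 155, 155, 160, 157, 160, 133, 83, 56, 67, 61, 60, 69, 65, 62, 62, 60, 68, 60, 62, 68, 68, 69, 66, 58, 61, 62, 65, 62, 56, 69, 66, 65, 65, 74, 63, 65, 71, 63, 67, 67, 64, 66, 65, 61, 63, 65, 57, 63, 63, 62, 61, 63, 63, 67, 68, 66, 66, 64, 69, 62, 63, 63, 65, 62, 63, 63, 61, 64, 60, 63, 63, 64, 62, 64, 61, 64, 66, 63, 56, 34, 33, 44, 66, 79, 78, 73, 74, 78, 77, 74, 71, 82, 79, 79]
rows [76, 67, 78, 74, 79, 79, 83, 67, 42, 9, 71, 83, 78, 73, 59, 64, 62, 62, 62, 62, 63, 68]
```

Both blocks are inside their outlines, with the near one about 2 mm off, which is acceptable. Next is the strip.

```bash
python3 - <<'E'
from h import *
c=capture("wrist")
r=regions_of("strip",c)[0]["region"]
for o in outlines(c,8,r): print(*o)
P=at(c,[(495,132),(511,297)],8);print(P,P.mean(0))
print(row((513,196.5,115),196.8),sense()["eef_pos"])
E
```

```text
[597.2 221.7] [7.8 8. ] 88.7
[560.7 227.8] [2.1 0.3] 13.4
[438.1 191.5] [4.3 0.9] 17.8
[430.2 188.9] [6.8 1.1] 11.6
[428.6 171.5] [7.4 7.6] 49.8
[416.2 171.1] [0.9 8.1] 18.0
[413.8 179.3] [1.4 8.2] 11.8
[[428.8874666  171.3828123    8.        ]
 [595.78849939 220.99121514   8.        ]] [512.33798299 196.18701372   8.        ]
[-0.0782, 0.4469, -0.002, 0.0003, -0.0007, -0.1865] [481.75319597  17.72801506 114.18423029]
```

>>> jog_arm(
  series="-0.078 0.447 0 0 0 -0.184 0.3;-0.078 0.447 0 0 0 -0.184 0.3;-0.078 0.447 0 0 0 -0.184 0.3;-0.078 0.447 0.08 0 0 -0.184 0.1;-0.078 0.447 0.16 0 0 -0.184 0.1;-0.078 0.447 0.16 0 0 -0.184 0.1;-0.078 0.447 0.16 0 0 -0.184 0.1",
  grip_force=40,
)

```text
time_s: 22.95
eef_pos: [513.8, 196.5, 51.8]
ee_rot: [0.001, -0.144, 0.99, 0.0]
force: [0.3, 0.3, -0.3]
grip_width: 0.551
grip_force: 0.0
```

```bash
python3 - <<'E'
from h import *
s=sense();print(yaw(),s["eef_pos"],s["grip_width"],row((512.9,196.6,0),196.6))
c=capture("wrist")
r=regions_of("strip",c)
for q in r[:2]:
  print(q["confidence"],rect(c,q["region"],8))
  for o in outlines(c,8,q["region"]): print(*o)
save(c,"w9.png")
E
```

```text
-163.43611059800355 [513.77646415 196.49236348  51.81491568] 0.551266141242238 [0.0022, 0.0009, 0.1295, -0.0001, 0.0009, -0.0004]
0.64 (array([512.1, 196.4]), array([ 36.8, 199.1]), np.float32(16.6))
[598.  239.7] [4.5 0. ] 17.9
[597.  221.7] [7.4 7.8] 16.5
[591.5 202. ] [4.8 0.8] 15.1
[580.2 199. ] [11.5  0.8] 15.0
[570.9 232. ] [13.9  1. ] 17.9
[562.  211.2] [ 8.5 34. ] 14.3
[491.  173.9] [16.8  2.2] 0.9
[472.4 201.8] [ 1.7 10.8] 88.5
[451.1 160.5] [21.1  0.8] 16.9
[453.2 173.2] [57.9  7.3] 3.1
[419.  170.2] [3.8 8.9] 61.2
[419.9 160.4] [ 1.  14.7] 16.4
```

View pics/w9.png

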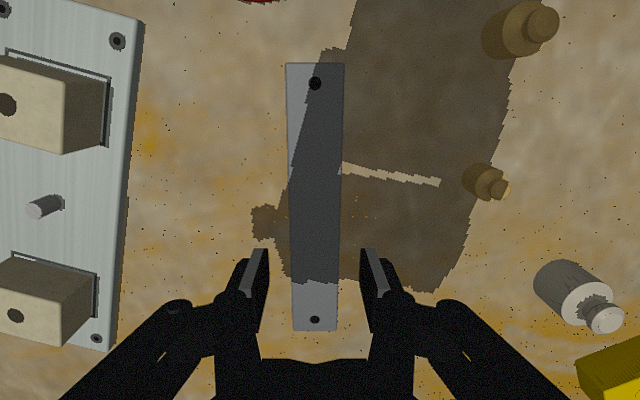

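The strip is straight between the fingers. I'm descending and probing for the table.

>>> jog_arm(
  series="0.002 0 0.06 0 0 0 0.1;0.002 0 0.11 0 0 0 0.1;0.002 0 0.135 0 0 0 0.1;0.002 0 0.145 0 0 0 0.1;0.002 0 0.145 0 0 0 0.1",
)

```text
time_s: 23.68
eef_pos: [512.7, 196.3, -6.8]
ee_rot: [0.0, -0.144, 0.99, 0.0]
force: [0.4, -0.2, 0.7]
grip_width: 0.547
grip_force: 0.0
```

>>> jog_arm(
  series="0 0 0.0075 0 0 0 0.1;0 0 0.0075 0 0 0 0.1",
)

```text
time_s: 23.92
eef_pos: [512.4, 196.3, -10.2]
ee_rot: [0.0, -0.144, 0.99, 0.0]
force: [1.0, -0.2, 0.1]
grip_width: 0.55
grip_force: 0.0
```

>>> jog_arm(
  series="0 0 0.005 0 0 0 0.1;0 0 0.005 0 0 0 0.1",
)

```text
time_s: 24.18
eef_pos: [512.3, 196.3, -12.4]
ee_rot: [-0.0, -0.144, 0.99, 0.0]
force: [-0.5, -0.3, 0.6]
grip_width: 0.551
grip_force: 0.0
```

>>> jog_arm(
  series="0 0 0.005 0 0 0 0.1;0 0 0.005 0 0 0 0.1",
)

```text
time_s: 24.42
eef_pos: [512.3, 196.3, -14.4]
ee_rot: [-0.0, -0.144, 0.99, 0.0]
force: [0.6, -0.2, 0.5]
grip_width: 0.553
grip_force: 0.0
```

>>> jog_arm(
  series="0 0 0 0 0 0 -0.1;0 0 0 0 0 0 -0.4;0 0 0 0 0 0 -0.4;0 0 0 0 0 0 -0.4",
)

```text
time_s: 24.92
eef_pos: [513.0, 196.5, -13.4]
ee_rot: [0.001, -0.144, 0.99, 0.0]
force: [-0.9, 0.8, 8.4]
grip_width: 0.406
grip_force: 44.3
```

>>> jog_arm(
  series="0 0 -0.03 0 0 0 -0.4;0 0 -0.12 0 0 0 -0.4;0.1 0 -0.25 0 0 0 -0.4;0.1 0 -0.25 0 0 0 -0.4;0.1 0 -0.25 0 0 0 -0.4",
)

```text
time_s: 25.55
eef_pos: [474.1, 184.9, 85.7]
ee_rot: [0.0, -0.144, 0.99, 0.0]
force: [-0.7, 0.0, -1.6]
grip_width: 0.404
grip_force: 40.3
```

```bash
python3 - <<'E'
from h import *
s=sense();print(yaw(),s["eef_pos"],s["grip_width"],s["grip_force"],row((553.5,18.8,80),180))
E
```

```text
-163.4336477334148 [474.08093657 184.85217999  85.69619575] 0.4040244652674779 40.25885581970215 [-0.0719, -0.4545, 0.0143, 0.0, 0.0001, 0.1841]
```

>>> jog_arm(
  series="0 -0.12 0 0 0 0.05 -0.4;0 -0.24 0 0 0 0.1 -0.4;0 -0.36 0 0 0 0.184 -0.4;-0.072 -0.4545 0 0 0 0.184 -0.4;-0.072 -0.4545 0.014 0 0 0.184 -0.4;-0.072 -0.4545 0.014 0 0 0.184 -0.4;-0.072 -0.4545 0.014 0 0 0.184 -0.4;-0.072 -0.4545 0.014 0 0 0.184 -0.4",
)

```text
time_s: 26.55
eef_pos: [553.2, 19.4, 80.2]
ee_rot: [-0.0, -0.001, 1.0, 0.0]
force: [0.4, 0.0, -0.5]
grip_width: 0.404
grip_force: 40.3
```

```bash
python3 - <<'E'
from h import *
s=sense();p=s["eef_pos"];print(yaw(),p,row((553.5,18.8,32),180))
c=capture("wrist");save(c,"w10.png")
z=p[2]+13.4+8
for q in regions_of("strip",c)[:2]:
  print(q["confidence"],rect(c,q["region"],z))
  for o in outlines(c,z,q["region"]):
    if 6<o[1][0]<12: print(*o)
print(proj(c,[[438,53.6,10],[438,-15.9,10],[553.2,18.8,28]]))
E
```

```text
-179.93619655602228 [553.23215332  19.41674168  80.18828352] [-0.0007, -0.0015, 0.1205, 0.0, -0.0, 0.0007]
0.78 (array([533.8,  19.8]), array([ 36.2, 160.7]), np.float32(0.2))
[603.6  36.7] [8.5 0.1] 2.0
[509.7  34.2] [7.8 3.4] 62.7
[467.4  19.6] [7.3 3.1] 86.6
[456.7  36.9] [6.6 1.8] 16.3
[[364.74976726  42.5161198 ]
 [260.03147836  42.55411159]
 [312.4610138  213.97769349]]
```

View pics/w10.png

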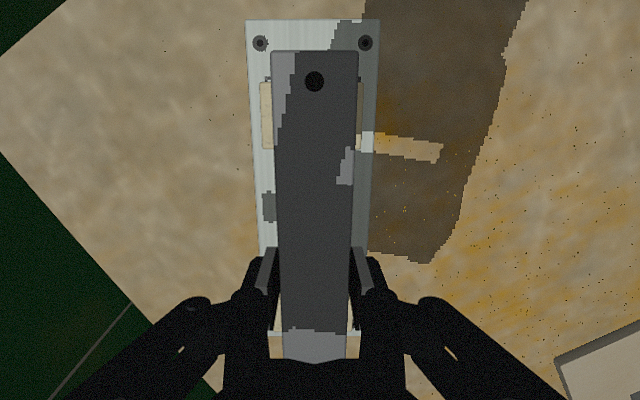

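```bash
python3 - <<'E'
from h import *
c=capture("wrist");p=sense()["eef_pos"];z=p[2]+21.4
print(p,at(c,[(314,81),(314.5,51),(272,60),(357,60),(279,320),(347.5,320)],z))
E
```

```text
[553.41617741  19.11286546  80.30475486] [[465.19987685  19.70019684 101.70475486]
 [453.95019093  19.90196805 101.70475486]
 [457.22191125   2.92800254 101.70475486]
 [457.23557487  36.87717202 101.70475486]
 [584.62045701   0.94712364 101.70475486]
 [584.62935064  37.57343332 101.70475486]]
```

The strip's hole measures 465.2 mm, so its centre is over the pin. Lowering it.

>>> jog_arm(
  series="0 -0.0015 0.06 0 0 0 -0.4;0 -0.0015 0.1 0 0 0 -0.4;0 -0.0015 0.115 0 0 0 -0.4;0 -0.0015 0.12 0 0 0 -0.4;0 -0.0015 0.12 0 0 0 -0.4",
)

```text
time_s: 27.32
eef_pos: [553.8, 18.2, 32.5]
ee_rot: [0.0, -0.0, 1.0, -0.0]
force: [-0.2, 0.3, 0.5]
grip_width: 0.405
grip_force: 40.3
```

>>> jog_arm(
  series="0 0 0.0025 0 0 0 -0.4;0 0 0.0025 0 0 0 -0.4",
)

```text
time_s: 27.58
eef_pos: [553.6, 18.2, 31.3]
ee_rot: [0.0, -0.0, 1.0, -0.0]
force: [0.2, 0.6, -0.5]
grip_width: 0.41
grip_force: 40.3
```

>>> jog_arm(
  series="0 0 0.0025 0 0 0 -0.4;0 0 0.0025 0 0 0 -0.4",
)

```text
time_s: 27.82
eef_pos: [553.6, 18.2, 30.6]
ee_rot: [0.0, -0.0, 1.0, -0.0]
force: [-1.7, -0.2, 5.9]
grip_width: 0.411
grip_force: 40.9
```

>>> jog_arm(
  series="0 0 0.001 0 0 0 -0.4;0 0 0.001 0 0 0 -0.4",
)

```text
time_s: 28.08
eef_pos: [553.6, 18.2, 30.6]
ee_rot: [0.0, -0.0, 1.0, -0.0]
force: [-3.3, -0.8, 10.0]
grip_width: 0.406
grip_force: 41.4
```

>>> jog_arm(
  series="0 0 -0.002 0 0 0 -0.1;0 0 -0.002 0 0 0 0;0 0 -0.002 0 0 0 0.2;0 0 -0.002 0 0 0 0.2;0 0 -0.05 0 0 0 0.2;0 0 -0.2 0 0 0 0.4;0 0 -0.22 0 0 0 1;0 0 -0.22 0 0 0 1",
)

```text
time_s: 29.08
eef_pos: [553.5, 18.2, 117.6]
ee_rot: [0.0, -0.0, 1.0, -0.0]
force: [0.3, -1.1, -0.6]
grip_width: 0.999
grip_force: 0.0
```

```bash
python3 - <<'E'
from h import *
s=sense();p=s["eef_pos"];print(yaw(),p,row((516,392,120),180))
c=capture("wrist");save(c,"w11.png")
for q in regions_of("strip",c)[:2]:
  print(q["confidence"],rect(c,q["region"],52))
  for o in outlines(c,52,q["region"]):
    if 6<o[1][0]<12: print(*o)
E
```

```text
-179.9860604766573 [553.45741321  18.23104118 117.64632491] [0.0934, 0.9344, -0.006, -0.0, 0.0003, 0.0002]
```

View pics/w11.png

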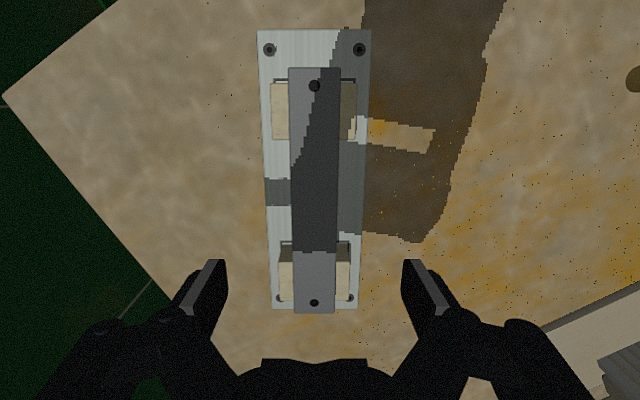

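The strip lies flat across both blocks, with its holes at (314,86) and (314,303). Next is the large weight.

```bash
python3 - <<'E'
from h import *
c=capture("wrist")
P=at(c,[(314,86),(314.3,303)],52);print(P,P.mean(0))
E
```

```text
[[465.0143136   18.93041258  52.        ]
 [639.61755012  19.01701763  52.        ]] [552.31593186  18.9737151   52.        ]
```

>>> jog_arm(
  series="0.05 0.1 -0.05 0 0 0 1;0.09 0.25 -0.05 0 0 0 1;0.093 0.935 -0.05 0 0 0 1;0.093 0.935 -0.05 0 0 0 1;0.093 0.935 -0.05 0 0 0 1;0.093 0.935 -0.05 0 0 0 1;0.093 0.935 -0.05 0 0 0 1;0.093 0.935 0 0 0 0 1;0.093 0.935 0 0 0 0 1",
)

```text
time_s: 30.35
eef_pos: [515.0, 391.8, 115.0]
ee_rot: [-0.002, -0.0, 1.0, -0.001]
force: [-0.1, -0.7, 0.3]
grip_width: 1.001
grip_force: 0.0
```

```bash
python3 - <<'E'
from h import *
s=sense();p=s["eef_pos"];print(yaw(),p)
c=capture("wrist");save(c,"w12.png")
for n in("weight_large","weight_small"):
  for q in regions_of(n,c)[:3]:
    ys,xs=np.where(q["region"]);b=(xs.min(),xs.max(),ys.min(),ys.max())
    print(n,round(q["confidence"],2),np.round(q["point"]),b,rect(c,q["region"],30))
  for q in mark_of(n,c)[:3]: print(" mark",q["confidence"],at(c,[q["point"][::-1]],0)[0])
q=regions_of("weight_large",c)[0]["region"]
# best-fit silhouette: project cylinder body + knob
from scipy.optimize import minimize
from scipy.optimize import differential_evolution
def sil(x,y):
    m=np.zeros(q.shape,np.uint8);a=np.linspace(0,2*np.pi,40)
    for r,z0,z1 in((19,0,36),(9,36,52)):
        P=np.array([[x+r*np.cos(t),y+r*np.sin(t),z] for z in(z0,z1) for t in a])
        cv2.fillConvexPoly(m,cv2.convexHull(proj(c,P).astype(np.float32)).astype(np.int32),1)
    return m>0
best=max(((np.sum(sil(x,y)&q)/np.sum(sil(x,y)|q),x,y) for x in np.arange(500,532,1) for y in np.arange(378,410,1)))
print(best)
E
```

```text
-179.96715292835125 [515.01232582 391.82544746 114.95871043]
weight_large 0.79 [194. 320.] (np.int64(299), np.int64(345), np.int64(166), np.int64(218)) (array([509.5, 397.9]), array([37.5, 44.8]), np.float32(15.1))
weight_large 0.36 [314.   8.] (np.int64(0), np.int64(25), np.int64(262), np.int64(334)) (array([623. ,  95.8]), array([26.2, 88.6]), np.float32(159.5))
 mark 0.9 [514.40586374 395.14839973   0.        ]
weight_small 0.55 [121. 199.] (np.int64(185), np.int64(216), np.int64(109), np.int64(137)) (array([453.2, 305.1]), array([21. , 24.7]), np.float32(89.5))
 mark 0.75 [450.94253887 295.61506484   0.        ]
(np.float64(0.913556920170052), np.int64(511), np.int64(398))
```

>>> jog_arm(
  series="0.01 0.0145 0.05 0 0 0 1;0.01 0.0145 0.15 0 0 0 1;0.01 0.0145 0.22 0 0 0 1;0.01 0.0145 0.27 0 0 0 1;0.01 0.0145 0.29 0 0 0 1;0.01 0.0145 0.3 0 0 0 1;0.01 0.0145 0.3 0 0 0 0.2;0.01 0.0145 0.3 0 0 0 0.2;0.01 0.0145 0.3 0 0 0 -0.4;0.01 0.0145 0.3 0 0 0 -0.4;0.01 0.0145 0.3 0 0 0 -0.4;0.01 0.0145 0.3 0 0 0 -0.4",
  grip_force=50,
)

```text
time_s: 32.15
eef_pos: [512.5, 398.4, -1.4]
ee_rot: [0.001, -0.0, 1.0, 0.0]
force: [-0.9, 0.6, 6.1]
grip_width: 0.42
grip_force: 50.6
```

>>> jog_arm(
  series="0 0 -0.03 0 0 0 -0.4;0 0 -0.12 0 0 0 -0.4;0 0 -0.25 0 0 0 -0.4;0 0 -0.32 0 0 0 -0.4;0 0 -0.32 0 0 0 -0.4;0 0 -0.32 0 0 0 -0.4",
  grip_force=70,
)

```text
time_s: 32.9
eef_pos: [511.3, 397.4, 123.6]
ee_rot: [-0.002, -0.0, 1.0, -0.001]
force: [-0.0, 0.5, -6.4]
grip_width: 0.417
grip_force: 71.2
```

```bash
python3 - <<'E'
from h import *
s=sense();p=s["eef_pos"];print(yaw(),p,s["grip_width"],s["force"])
c=capture("wrist");save(c,"w13.png")
for q0 in regions_of("weight_large",c)[:2]:
    q=q0["region"];ys,xs=np.where(q);print(round(q0["confidence"],2),np.round(q0["point"]),xs.min(),xs.max(),ys.min(),ys.max())
g=cv2.cvtColor(np.array(c["img"]),cv2.COLOR_RGB2GRAY)
zf=p[2]+2  # foot height
print(proj(c,[p*[1,1,0]+[0,0,zf+52],p*[1,1,0]+[0,0,zf+36],p*[1,1,0]+[0,0,zf]]))
print(row((552.9,19,p[2]),180))
E
```

```text
-179.99150771002473 [511.28913061 397.44981959 123.56279755] 0.41671733184640253 [-0.02729558  0.48563922 -6.42344003]
0.88 [273. 314.] 275 352 219 329
[[312.58001438 313.53589379]
 [312.78780082 289.48815295]
 [313.12414167 250.59683231]]
[-0.1037, -0.9464, 0.0012, -0.0011, -0.0022, 0.0001]
```

```bash
python3 - <<'E'
from h import *
p=sense()["eef_pos"];c=capture("wrist");q=regions_of("weight_large",c)[0]["region"]
def sil(x,y,zf):
    m=np.zeros(q.shape,np.uint8);a=np.linspace(0,2*np.pi,40)
    for r,z0,z1 in((19,0,36),(9,36,52)):
        P=np.array([[x+r*np.cos(t),y+r*np.sin(t),z+zf] for z in(z0,z1) for t in a])
        cv2.fillConvexPoly(m,cv2.convexHull(proj(c,P).astype(np.float32)).astype(np.int32),1)
    return m>0
rows=np.where(q.sum(1)>0)[0];print(rows.min(),rows.max(),[int(q[r].sum()) for r in range(219,330,8)])
R=[]
for dz in(0,1.4,3):
  for dx in np.arange(-8,8.1,1):
    for dy in(-1,0,1):
      m=sil(p[0]+dx,p[1]+dy,p[2]+dz);R.append((round((m&q).sum()/(m|q).sum(),3),dx,dy,dz))
print(sorted(R)[-8:])
save(c,"w14.png",(190,350,220,410),4)
E
```

```text
219 329 [3, 44, 58, 66, 68, 72, 75, 77, 77, 75, 70, 56, 52, 38]
[(np.float64(0.909), np.float64(0.0), 0, 1.4), (np.float64(0.912), np.float64(1.0), 0, 1.4), (np.float64(0.913), np.float64(0.0), 1, 1.4), (np.float64(0.916), np.float64(1.0), 1, 1.4), (np.float64(0.919), np.float64(2.0), 0, 0), (np.float64(0.921), np.float64(2.0), 1, 0), (np.float64(0.923), np.float64(1.0), 1, 0), (np.float64(0.924), np.float64(1.0), 0, 0)]
```

View pics/w14.png

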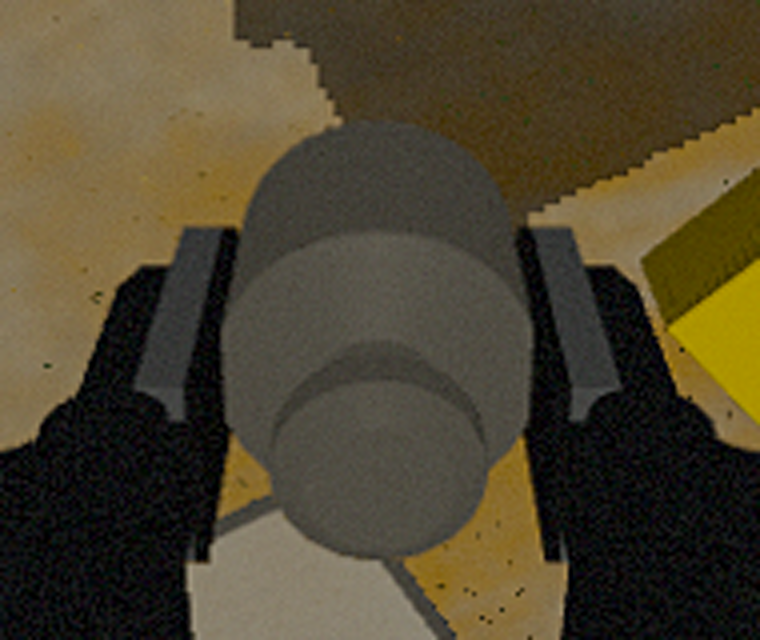

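The weight is held upright and centred, with the knob at image centre. Carrying it to the strip's middle.

>>> jog_arm(
  series="0 -0.1 0 0 0 0 -0.4;0 -0.22 0 0 0 0 -0.4;0 -0.35 0 0 0 0 -0.4;0 -0.48 0 0 0 0 -0.4;0 -0.61 0 0 0 0 -0.4;0 -0.74 0 0 0 0 -0.4;-0.05 -0.85 0 0 0 0 -0.4;-0.103 -0.9465 0 0 0 0 -0.4;-0.103 -0.9465 0 0 0 0 -0.4;-0.103 -0.9465 0.06 0 0 0 -0.4;-0.103 -0.9465 0.1 0 0 0 -0.4;-0.103 -0.9465 0.1 0 0 0 -0.4;-0.103 -0.9465 0.1 0 0 0 -0.4",
)

```text
time_s: 34.72
eef_pos: [553.8, 19.6, 86.4]
ee_rot: [0.001, -0.0, 1.0, -0.0]
force: [-0.3, -0.7, -4.8]
grip_width: 0.417
grip_force: 71.9
```

```bash
python3 - <<'E'
from h import *
s=sense();p=s["eef_pos"];print(yaw(),p,row((552.3,19,53),180))
c=capture("wrist")
im=np.array(c["img"]);cv2.imwrite("pics/w15.png",im[...,::-1])
r=regions_of("strip",c)
for q in r[:2]:
  print(rect(c,q["region"],52))
  for o in outlines(c,52,q["region"]):
    if 6<o[1][0]<12: print(*o)
print(proj(c,[[465.0,18.9,52]]))
E
```

```text
-179.962370320844 [553.83687872  19.61694319  86.35369328] [0.0039, -0.0015, 0.0834, -0.0001, 0.0006, 0.0004]
(array([552.6,  18.3]), array([ 36.8, 198.6]), np.float32(179.7))
[644.4  18.4] [6.2 1.7] 90.0
[524.7  35.7] [7.6 1. ] 1.5
[502.4  35.5] [6.9 0.5] 1.5
[488.6  13.9] [ 7.4 55.4] 78.4
[455.  17.] [10. 35.] 16.3
[[311.85005197  82.80433087]]
```

>>> jog_arm(
  series="0.004 -0.0025 0.04 0 0 0 -0.4;0.004 -0.0025 0.07 0 0 0 -0.4;0.004 -0.0025 0.08 0 0 0 -0.4;0.004 -0.0025 0.082 0 0 0 -0.4;0.004 -0.0025 0.082 0 0 0 -0.4",
)

```text
time_s: 35.45
eef_pos: [552.1, 18.4, 53.1]
ee_rot: [0.0, -0.0, 1.0, -0.0]
force: [1.0, -1.5, -4.6]
grip_width: 0.415
grip_force: 71.9
```

>>> jog_arm(
  series="0 0 0.0025 0 0 0 -0.4;0 0 0.0025 0 0 0 -0.4",
)

```text
time_s: 35.7
eef_pos: [551.9, 18.4, 52.0]
ee_rot: [0.0, -0.0, 1.0, -0.0]
force: [-0.5, -0.5, -4.7]
grip_width: 0.417
grip_force: 71.9
```

>>> jog_arm(
  series="0 0 0.0025 0 0 0 -0.4;0 0 0.0025 0 0 0 -0.4",
)

```text
time_s: 35.95
eef_pos: [551.9, 18.4, 50.9]
ee_rot: [-0.0, -0.0, 1.0, 0.0]
force: [0.5, 0.4, -4.8]
grip_width: 0.413
grip_force: 71.9
```

>>> jog_arm(
  series="0 0 0.0025 0 0 0 -0.4;0 0 0.0025 0 0 0 -0.4",
)

```text
time_s: 36.2
eef_pos: [552.0, 18.4, 50.7]
ee_rot: [0.0, -0.0, 1.0, -0.0]
force: [-3.6, 0.3, 6.4]
grip_width: 0.413
grip_force: 72.9
```

>>> jog_arm(
  series="0 0 0.0015 0 0 0 -0.4;0 0 0.0015 0 0 0 -0.4",
)

```text
time_s: 36.45
eef_pos: [552.0, 18.4, 50.6]
ee_rot: [0.0, -0.0, 1.0, -0.0]
force: [-7.0, 0.4, 10.9]
grip_width: 0.415
grip_force: 73.7
```

>>> jog_arm(
  series="0 0 -0.003 0 0 0 -0.4;0 0 -0.003 0 0 0 -0.1;0 0 -0.003 0 0 0 0.05;0 0 -0.003 0 0 0 0.2;0 0 -0.003 0 0 0 0.4;0 0 -0.003 0 0 0 0.4;0 0 -0.04 0 0 0 0.4;0 0 -0.1 0 0 0 0.4;0 0 -0.2 0 0 0 0.4;0 0 -0.3 0 0 0 0.6;0 0 -0.3 0 0 0 1;0 0 -0.3 0 0 0 1",
)

```text
time_s: 37.95
eef_pos: [551.6, 18.5, 169.3]
ee_rot: [-0.0, -0.0, 1.0, 0.0]
force: [-0.7, -0.4, -0.5]
grip_width: 1.006
grip_force: 0.0
```

```bash
python3 - <<'E'
from h import *
s=sense();p=s["eef_pos"];print(p)
c=capture("wrist");save(c,"w16.png")
for n,z in(("strip",52),("block_a",44)):
  for r in regions_of(n,c)[:3]: print(n,round(r["confidence"],2),np.round(r["point"]),*rect(c,r["region"],z))
for r in regions_of("weight_large",c)[:1]:
  q=r["region"];print(r["confidence"],r["point"])
def sil(x,y,zf):
    m=np.zeros(q.shape,np.uint8);a=np.linspace(0,2*np.pi,40)
    for r,z0,z1 in((19,0,36),(11,36,52)):
        P=np.array([[x+r*np.cos(t),y+r*np.sin(t),z+zf] for z in(z0,z1) for t in a])
        cv2.fillConvexPoly(m,cv2.convexHull(proj(c,P).astype(np.float32)).astype(np.int32),1)
    return m>0
print(max(((sil(x,y,52)&q).sum()/(sil(x,y,52)|q).sum(),x,y) for x in range(543,563) for y in range(10,28)))
r=cv2.resize(cv2.cvtColor(np.array(capture("scene")["img"]),cv2.COLOR_RGB2BGR)[100:220,280:460],(700,467),interpolation=cv2.INTER_CUBIC)
w=cv2.imread("pics/w16.png")[:, 100:540][0:360]
cv2.imwrite("pics/fin.png",r)
E
```

```text
[551.59240653  18.4956774  169.27300383]
strip 0.61 [150. 312.] [553.4  18.3] [ 37.5 200.9] 180.0
block_a 0.94 [108. 290.] [482.9  17.7] [38.3 61.6] 90.0
block_a 0.69 [248. 298.] [617.7  18. ] [53.7 62.4] 89.9
0.56 [196.1, 313.0]
(np.float64(0.8778409090909091), 551, 18)
```

The numbers agree: strip at (553.4, 18.3) and parallel to the base, both blocks square, weight upright at (551, 18), arm clear.

```bash
python3 -c "
from rig import *
print(finish_job())"
```

```text
the job is handed in; nothing more can be done
None
```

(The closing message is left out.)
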